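Seat the roll hub in the label rewinder and hold it down

ROBOT

A 6-joint arm with a two-finger parallel gripper is mounted at the origin on the work surface. World frame = base frame: x ahead of the robot, y to its left, z up, the work surface at z = 0. Lengths are in m, angles in degrees, forces in N, time in s.
With the tool pointing down it reaches from about 0.325 to 0.775 m from the base axis. Payload 5.5 kg.
Tool frame: the origin (TCP) lies at the centre of the arm's flange, where the gripper is bolted on; the fingertips stand 182 mm ahead of it and the grasp point (between the pads) lies 163 mm ahead of it; z points along the fingers, y is the line along which they close (so a half turn about z gives the same grasp; the last joint's range is limited). The gripper opens to 88 mm and grips with 3 to 60 N. Pads are 20 mm wide; open, the fingers measure 115 mm over their backs; the gripper's body (75 mm by 178 mm) begins 61 mm behind the grasp point.
Start: joints at [65.621, 5.22, 70.514, -0, 104.267, -3.249], TCP at [0.216, 0.56, 0.405] pointing down, gripper open.
Joint ranges: [-164.24, 164.24], [-49.07, 125.15], [9.68, 141.18], [-86.29, 266.29], [3.28, 154.24], [-151.56, 151.56]. Speed limits (degrees/s): [147.25, 147.25, 172.46, 180, 180, 180].

INTERFACE

Orientations are given as [roll, pitch, yaw] about the fixed x, y, z axes, in that order (R = Rz(yaw) Ry(pitch) Rx(roll)).
In Python, from station import r gives the robot as it stands. The module is installed in compiled form; this text tells all that it offers. Calls block until the motion is done:
- r.reach(position, orientation): joint-space move of the TCP to a pose.
- r.servo_line(position, rotation=None, speed=0.15): straight line of the TCP; rotation=None keeps the orientation; speed is the mean speed in m/s.
- r.move_joints(angles): joint-space move.
- r.let_go() and r.grab(squeeze=None): open the fingers fully, or close them until they stop; squeeze is the grip in N (None keeps the last).
- r.wait(seconds).
- r.inverse_kinematics(position, orientation): joint angles nearest the present ones, or None.
- r.sense(): the state.
- r.snapshot(name): name is "scene" or "top" or "wrist"; returns a dict with "frame" (420x560x3 uint8, red, green, blue), "fx", "fy", "cx", "cy" (pixels), "R" (3x3) and "t" (3): a world point X has camera coordinates R X + t. Camera axes: x right, y down, z forward; pixel columns grow to the right and rows downward; lengths in m; the calibration is good to about 2 mm. A picture is of the moment at which its call begins. There is no depth.
A pose or a line that the arm cannot do raises r.IKError and nothing moves.
- r.hand_in(): hands the job in; it is judged then, once.
The state is a dict: "clock": time; "joints": joint angles; "joint_vel": joint speeds; "joint_torque": joint torques, N m; "tcp_pos": TCP position; "orientation": TCP orientation; "contact_force": force on the tool from outside, world axes, zero at the start; "torque": the same for the moment, N m; "opening": finger opening in m; "gripper_force": force on a finger pad.
Only numpy, scipy, OpenCV 4.12 (cv2) and the standard library are available. Lean on these libraries where they do the work, as an engineer would, in place of code of your own. Each camera call takes 0.05 s, during which the arm holds its last target. There are 200 camera calls.

TASK

Fit the square-headed roll hub to the label rewinder: lift it out of the wooden rack, turn it until the four wings of its stem match the cross-shaped slots of the drive socket on top of the machine, and slide it down until its flange sits on the socket. A spring ejector in the socket pushes it back up, so keep pressing and finish while still holding the hub pressed fully home (a colleague will then lock it). Leave the round-headed hub in the rack and do not disturb the tape roll or the label roll.

Things in the scene. Friction and masses are not known exactly. Their poses are not given: they have to be found in the camera images.
- hub_grip (a point): Square-headed hub, about 0.3 kg, upright in one of the rack's holes, flange resting on the rack's top. This point: centre of its aluminium head (30 x 30 mm, 44 mm high: 22 mm below to 22 mm above). x, y square to the head's flat sides, z up. Under the head a round flange, 64 mm wide, 6 mm thick (underside 28 mm below this point), then a 30 mm stem.
- hub_tip (a point): Lower tip of the hub's stem, 58 mm below the head's centre; same axes. From the tip: 8 mm of round tapered nose, 12.4 mm thick, which centres the stem in the socket, then four wings in a cross along x and y (32 mm tip to tip, 8 mm thick, their lowest 3 mm a little narrower) up to the flange, 30 mm above the tip. Lift 40 mm straight up to clear the rack.
- round_hub_grip (a point): The other hub, to be left alone: same flange, but a round head (34 mm wide, 44 mm high) and a plain round 28 mm stem that does not fit. This point: centre of its head. It stands in the other hole, 116 mm from the square-headed hub; which hole is which varies.
- rack: Fixed wooden block, 90 x 230 x 50 mm high, with two square holes of 40 mm at 58 mm either side of its centre along its y. Origin: centre of its underside, on the bench; z up.
- rewinder: The label rewinder: fixed grey cabinet, 180 x 180 x 90 mm high, with a round steel drive socket, 46 mm wide, standing 34 mm up from the middle of its top. Origin: centre of its underside, on the bench; z up. It may be on either side of the bench, with the rack on the other.
- socket (a point): Centre of the drive socket's mouth (upper face). x, y run along its cross-shaped slots (11.6 mm wide, 35 mm end to end, 34 mm deep), z up. The socket stands at any angle to the cabinet; its motor holds it (3 N m to turn). The hub fits in four ways, a quarter turn apart. Home, its flange lies on this mouth and its head's centre is 28 mm above this point.
- ejector (a joint): Spring plunger in the socket, m: 0 when up (its top 20 mm below the mouth), grows as it is pressed; about 0.010 with the hub fully home. It pushes up with about 5 N at first contact and 11 N with the hub home.
- tape_mid (a point): Centre of a loose roll of packing tape lying flat beside the rewinder, 72 mm in diameter, 24 mm high; to be left alone.
- labels_mid (a point): Centre of a loose roll of paper labels standing on its end beside the rack, 68 mm in diameter, 45 mm high; to be left alone.
There are look-alikes about, which are no part of the job. Leave any purple or yellow look-alike of the part that bears hub_grip alone. Leave any pink look-alike of the rack alone.

How it is judged:
By the outcome, as a careful person would: the job done as asked, in the order asked, and still so for the second after the job is handed in, while the arm keeps its last pose, push and grip.
It also fails if it takes over 43 s, if anything falls off the work surface, if the arm or the gripper's body presses on something with over 40 N, if the wrist force passes 120 N, or if a joint passes its speed limit or range.

## Working session

There is one attempt and no reset: what is moved stays moved. The work goes in short steps, each a Python script; the robot and the scene stay as the last script left them, time stands still between calls to the robot, and variables do not carry over. Pictures are saved under pics/ and viewed, at most 10 in all, crops included, and the job is handed in when it is done.

```bash
mkdir -p pics; cat > h.py <<'E'
import numpy as np, cv2, pickle
from station import r
def snap(cam,name):
    s=r.snapshot(cam); pickle.dump(s,open(f'pics/{name}.pkl','wb'))
    cv2.imwrite(f'pics/{name}.png',s['frame'][:,:,::-1]); return s
def load(n): return pickle.load(open(f'pics/{n}.pkl','rb'))
def ray(s,uv):
    R=np.array(s['R']);t=np.array(s['t'])
    d=R.T@np.array([(uv[0]-s['cx'])/s['fx'],(uv[1]-s['cy'])/s['fy'],1]); return -R.T@t,d
def onz(s,uv,z):
    o,d=ray(s,uv); return o+d*(z-o[2])/d[2]
def tri(*obs):
    A=np.zeros((3,3));b=np.zeros(3);L=[]
    for s,uv in obs:
        o,d=ray(s,uv);d=d/np.linalg.norm(d);P=np.eye(3)-np.outer(d,d);A+=P;b+=P@o;L.append((o,P))
    x=np.linalg.solve(A,b); return x,[np.linalg.norm(P@(x-o)) for o,P in L]
def proj(s,X):
    c=np.array(s['R'])@X+np.array(s['t']); return np.array([s['fx']*c[0]/c[2]+s['cx'],s['fy']*c[1]/c[2]+s['cy']])
def crop(n,u,v,w,h,k,out):
    cv2.imwrite(f'pics/{out}.png',cv2.resize(load(n)['frame'][v:v+h,u:u+w,::-1],None,fx=k,fy=k,interpolation=cv2.INTER_CUBIC))
E
python3 - <<'E'
from h import *
a=snap('scene','s0');b=snap('top','t0')
for s in(a,b):print(ray(s,(280,210)),s['fx'])
cv2.imwrite('pics/c0.png',np.vstack([cv2.resize(x['frame'][:,:,::-1],(400,300)) for x in (a,b)]))
print(r.sense()['clock'])
E
```

```text
(array([0.87081448, 0.61111478, 0.67065433]), array([-0.41837088, -0.64863532, -0.63580812])) 397.59843425082585
(array([0.38997178, 0.01065505, 1.16851444]), array([ 9.66418082e-02, -8.70075450e-04, -9.95374039e-01])) 513.5278918661534
0.1
```

View pics/t0.png

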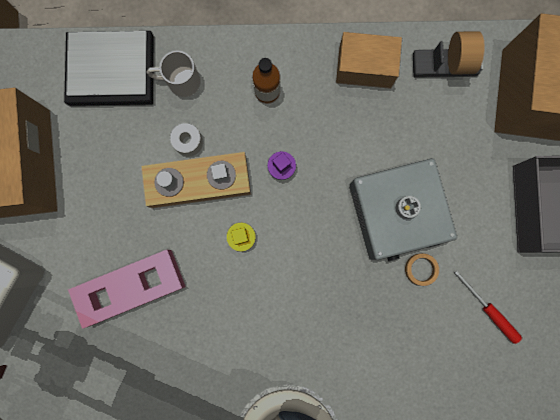

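View pics/s0.png

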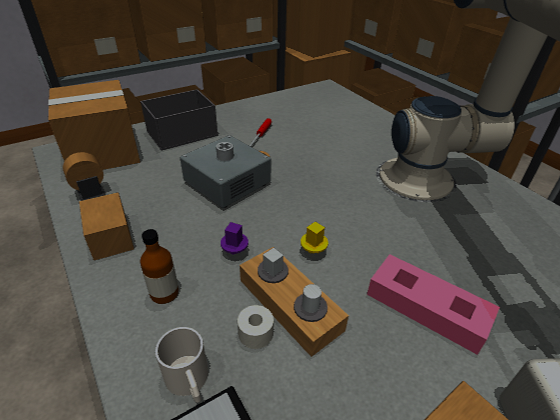

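The top view shows the square hub at about (220,172) in the right-hand hole, the round hub at (165,180), and the socket at (409,207). In the scene view the square head's top is near (272,257) and the socket mouth near (225,146).

```bash
python3 - <<'E'
from h import *
a=load('s0');b=load('t0')
H=tri((a,(272,257)),(b,(220,172)));S=tri((a,(225,146)),(b,(409,207)))
print(H,S)
P=H[0]
q=r.inverse_kinematics([P[0]-.03,P[1],.36],[180,0,0]);print(q)
r.reach([P[0]-.03,P[1],.36],[180,0,0]);w=snap('wrist','w1')
print(r.sense()['clock'],r.sense()['joints'],ray(w,(280,210)),w['fx'],proj(w,P))
print(onz(b,(144,168),.05),onz(b,(247,152),.05))
E
```

```text
(array([0.57905245, 0.13572167, 0.08794294]), [np.float64(0.001019993179413163), np.float64(0.0010199931794129928)]) (array([ 0.49388272, -0.25428663,  0.12065858]), [np.float64(9.958843154437659e-05), np.float64(9.958843154442485e-05)])
[ 1.04383107e+01 -3.51055816e-01  8.07557394e+01 -2.54444375e-14
  9.95953165e+01  1.00438311e+02]
2.1 [ 1.05119393e+01 -3.52197722e-01  8.07467633e+01  1.41488025e-02
  9.95983049e+01  1.00414263e+02] (array([0.62163789, 0.13613468, 0.3410918 ]), array([-0.26441567, -0.00198137, -0.96440973])) 336.0111862000377 [279.93336837 175.96640636]
[0.59649852 0.30888006 0.05      ] [0.62862869 0.08070924 0.05      ]
```

View pics/w1.png

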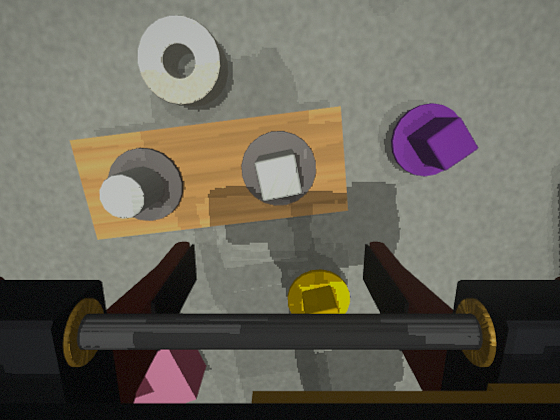

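The wrist view shows the square head's top at about (278,176), rotated roughly 10°. The fingers close along y, with room either side of the head. I'll take a second, nearer wrist view from a shifted place.

```bash
python3 - <<'E'
from h import *
r.reach([.50,.10,.30],[180,0,0]);w=snap('wrist','w2');u=proj(w,np.array([.579,.1357,.1]));print(u)
a=load('w1')['frame'][:,:,::-1][140:215,235:325]
u0,v0=int(u[0])-60,int(u[1])-50;print(u0,v0)
b=w['frame'][:,:,::-1][v0:v0+100,u0:u0+120]
A=cv2.resize(a,None,fx=6,fy=6,interpolation=cv2.INTER_CUBIC)[:450,:400*2]
B=cv2.resize(b,None,fx=5,fy=5,interpolation=cv2.INTER_CUBIC)
cv2.imwrite('pics/c1.png',A);cv2.imwrite('pics/c2.png',B)
C=np.zeros((500,800,3),np.uint8)
A=cv2.resize(a,(360,300),interpolation=cv2.INTER_CUBIC);B=cv2.resize(b,(440,367),interpolation=cv2.INTER_CUBIC)
C[:300,:360]=A;C[:367,360:]=B;cv2.imwrite('pics/c12.png',C[:380])
E
```

```text
[210.17993583 104.42215433]
150 54
```

View pics/c12.png

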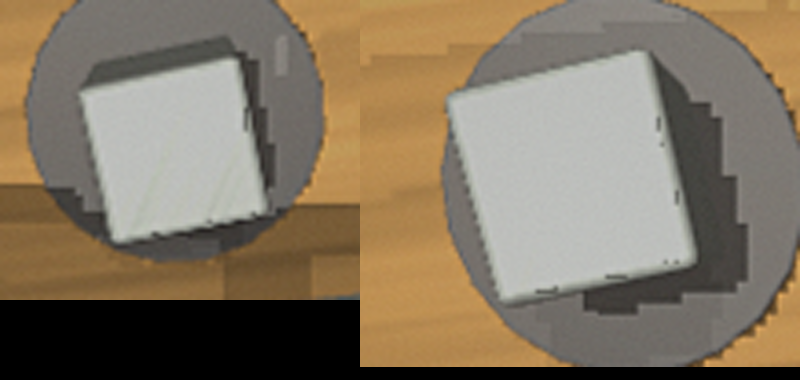

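The enlarged crops show the head's top corners: left crop (82,93), (238,57), (268,212), (115,243); right crop (448,98), (649,51), (696,264), (505,304).

```bash
cat > hub.py <<'E'
from h import *
w1,w2=load('w1'),load('w2')
A=np.array([(82,93),(238,57),(268,212),(115,243)])/4+[235-.4,140-.4]
B=np.array([(88,98),(289,51),(336,264),(145,304)])/3.667+[150-.4,54-.4]
X=np.array([tri((w1,a),(w2,b))[0] for a,b in zip(A,B)])
if __name__=='__main__':
    print(X,X.mean(0),[tri((w1,a),(w2,b))[1][0] for a,b in zip(A,B)])
z=X[:,2].mean()
Y=np.array([(onz(w1,a,z)+onz(w2,b,z))/2 for a,b in zip(A,B)])
c=Y.mean(0); e=[Y[(i+1)%4]-Y[i] for i in range(4)]
ang=[(np.degrees(np.arctan2(v[1],v[0]))+45)%90-45 for v in e]
yaw=np.mean(ang)
if __name__=='__main__':
    print(c,yaw,ang,[np.linalg.norm(v) for v in e])
E
python3 hub.py
```

```text
[[0.59056998 0.15352081 0.1001489 ]
 [0.59681159 0.12571445 0.09895892]
 [0.56857824 0.11994385 0.09962313]
 [0.56276143 0.14793305 0.09916035]] [0.57968031 0.13677804 0.09947282] [np.float64(2.7447043544532377e-05), np.float64(7.917562151089777e-05), np.float64(0.00019929778715741558), np.float64(8.139932890658439e-05)]
[0.57968295 0.13679136 0.09947282] 11.86317033598168 [np.float64(12.590377484796164), np.float64(11.490018595743408), np.float64(11.643234915184621), np.float64(11.729050348202527)] [np.float64(0.028644001529165956), np.float64(0.02881927283494975), np.float64(0.02852056641889871), np.float64(0.02834571614179911)]
```

```bash
python3 - <<'E'
from hub import *
o=[180,0,float(yaw)]
p=lambda z:[c[0],c[1],z]
r.reach(p(.31),o);r.servo_line(p(.2425),speed=.1);s=r.sense();print(s['clock'],s['tcp_pos'],s['orientation'],s['contact_force'])
r.grab(40);s=r.sense();print(s['clock'],s['opening'],s['gripper_force'],s['contact_force'],s['tcp_pos'])
r.servo_line(p(.2425+.055),speed=.1);s=r.sense();print(s['clock'],s['opening'],s['gripper_force'],s['contact_force'],s['torque'])
r.servo_line(p(.37),speed=.2)
# to socket view: camera ~70mm ahead in tool x
S=np.array([.4939,-.2543]); y0=0
r.reach([S[0]-.06,S[1],.38],[180,0,y0]);w=snap('wrist','w3');print(r.sense()['clock'],proj(w,np.array([*S,.124])))
E
```

```text
3.85 [0.57980099 0.13678027 0.24325208] [ 1.79998382e+02 -6.37897296e-02  1.18563276e+01] [-0.20741758 -0.09623246  0.39892283]
4.775 0.0300654582642295 39.99999940395355 [ 1.09395278 -0.49275093  0.51802222] [0.57966677 0.1368432  0.24246787]
5.475 0.029945197074443323 39.99915897846222 [ 0.27756729 -0.57969309 -2.8156932 ] [-0.03879978  0.19333906 -0.01948278]
7.5833 [280.13565441 137.681811  ]
```

View pics/w3.png

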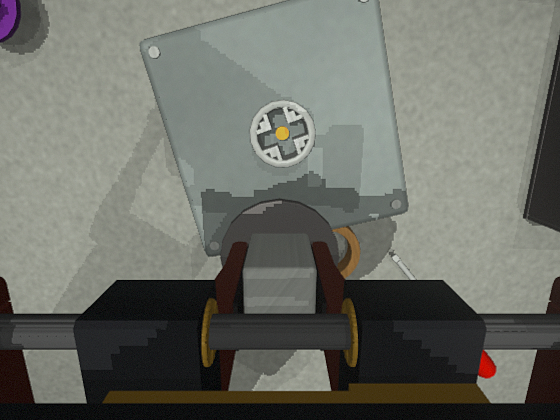

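The hub is held square in the fingers. The socket mouth is at about (283,134), with its cross slots turned some 30° in the image. I'll take a second view nearer and shifted.

```bash
python3 - <<'E'
from h import *
r.reach([.425,-.235,.36],[180,0,0]);w=snap('wrist','w4');u=proj(w,np.array([.4939,-.2543,.124]))
u0,v0=int(u[0])-45,int(u[1])-45;print(u0,v0,r.sense()['clock'])
k=dict(dsize=(400,400),interpolation=cv2.INTER_CUBIC)
a=load('w3')['frame'][:,:,::-1][94:174,243:323];b=w['frame'][:,:,::-1][v0:v0+90,u0:u0+90]
cv2.imwrite('pics/c34.png',np.hstack([cv2.resize(a,**k),cv2.resize(b,**k)]))
E
```

```text
268 78 7.8833
```

View pics/c34.png

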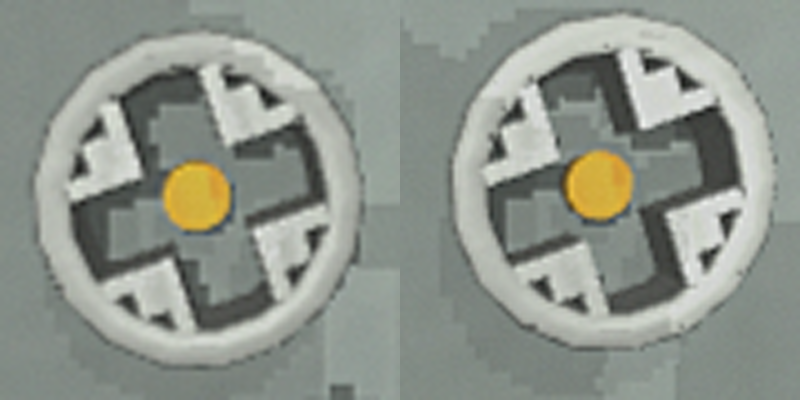

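In the left crop the ring centre is at about (198,200), in the right crop (613,181). The white block edges show the slots about 18° off the image axes. I'll refine this with a joint brightness fit of the cross over both views.

```bash
cat > sock.py <<'E'
from h import *
from scipy.optimize import minimize
a,b=load('w3'),load('w4')
S0,res=tri((a,np.array([198,200])/5+[243-.4,94-.4]),(b,np.array([213.5,181])/4.444+[268-.4,78-.4]))
g=np.stack(np.meshgrid(*[np.arange(-.0155,.0156,.0005)]*2),-1).reshape(-1,2)
g=g[np.hypot(*g.T)<.0155]; g=g[np.hypot(*g.T)>.005]
d=np.abs(g).min(1)-.0058; sgn=np.where(d>.0004,1,np.where(d<-.0004,-1,0))
ims=[(s,cv2.GaussianBlur(s['frame'].min(2).astype(np.float32),(0,0),.8)) for s in(a,b)]
def score(p):
    t=np.radians(p[2]*1000);R=np.array([[np.cos(t),-np.sin(t)],[np.sin(t),np.cos(t)]])
    X=np.c_[g@R.T+p[:2],np.full(len(g),S0[2])].T; q=0
    for s,I in ims:
        c=np.array(s['R'])@X+np.array(s['t'])[:,None]
        u=s['fx']*c[0]/c[2]+s['cx'];v=s['fy']*c[1]/c[2]+s['cy']
        m=cv2.remap(I,u.astype(np.float32)[None],v.astype(np.float32)[None],cv2.INTER_LINEAR)[0]
        q-=m[sgn>0].mean()-m[sgn<0].mean()
    return q
best=min((minimize(score,[S0[0],S0[1],y/1000],method='Nelder-Mead',options=dict(initial_simplex=np.array([S0[0],S0[1],y/1000])+np.vstack([np.zeros(3),np.eye(3)*.003]),xatol=1e-5)) for y in range(-45,45,15)),key=lambda m:m.fun)
sx,sy,syaw=best.x[0],best.x[1],(best.x[2]*1000+45)%90-45
if __name__=='__main__':
    print(S0,res,best.x,best.fun,syaw)
    for s,n in((a,'w3'),(b,'w4')):print(s['R'][0])
E
python3 sock.py
```

```text
[ 0.49688991 -0.25563297  0.12591467] [np.float64(0.00016935976410139243), np.float64(0.00016935976410145846)] [ 0.49646095 -0.25562642  0.01941716] -170.8226318359375 19.417162204542706
[ 0.00115059 -0.99999883 -0.00100376]
[ 0.00235917 -0.99999469 -0.00224768]
```

```bash
python3 - <<'E'
from sock import *
o=[180,0,float(syaw)]
r.grab(55)
r.reach([sx,sy,.37],o);r.wait(.2);s=r.sense();F0=np.array(s['contact_force']);print(s['clock'],s['tcp_pos'],s['orientation'],F0,s['gripper_force'])
for z in list(np.arange(.350,.3175,-.003)):
    r.servo_line([sx,sy,z],speed=.04);s=r.sense();f=np.array(s['contact_force'])-F0
    print(round(s['clock'],2),round(z,4),np.round(s['tcp_pos'],4),np.round(f,1),np.round(s['torque'],2))
    if f[2]>25 or np.hypot(*f[:2])>12:break
E
```

```text
8.7 [ 0.49583904 -0.25560924  0.37023803] [1.79991474e+02 1.37020049e-03 1.93498535e+01] [-0.08489167 -0.66745237 -3.62100353] 54.998942613601685
9.35 0.35 [ 0.4965 -0.2556  0.3499] [0.7 1.1 0.1] [-0.03  0.12 -0.02]
9.6 0.347 [ 0.4965 -0.2556  0.3469] [-0.5  1.3  0.3] [-0.03  0.17  0.03]
9.85 0.344 [ 0.4964 -0.2556  0.3437] [ 0.1 -0.1 -0.8] [-0.04  0.11  0.02]
10.1 0.341 [ 0.4964 -0.2556  0.3406] [-0.4  0.6  0.1] [-0.    0.1  -0.02]
10.35 0.338 [ 0.4964 -0.2556  0.3376] [-0.2  0.6  0.1] [-0.05  0.1   0.01]
10.6 0.335 [ 0.4964 -0.2556  0.3347] [ 0.3  0.8 -0. ] [-0.01  0.12 -0.  ]
10.85 0.332 [ 0.4964 -0.2556  0.3317] [0.7 1.5 0.1] [-0.1   0.11  0.05]
11.1 0.329 [ 0.4964 -0.2556  0.3286] [-0.6  0.2 -0.1] [ 0.01  0.13 -0.06]
11.35 0.326 [ 0.4965 -0.2557  0.3264] [0.2 0.8 1.2] [-0.17  0.   -0.05]
11.6 0.323 [ 0.4965 -0.2556  0.3237] [-0.3  0.9  6.3] [0.01 0.24 0.01]
11.85 0.32 [ 0.4965 -0.2557  0.3205] [-0.3  1.1  7.7] [-0.01  0.19  0.02]
```

```bash
python3 - <<'E'
from sock import *
F0=-3.6
for z in np.arange(.318,.306,-.001):
    r.servo_line([sx,sy,z],speed=.02);r.wait(.15);s=r.sense();f=np.array(s['contact_force'])
    print(round(s['clock'],2),round(z,4),np.round(s['tcp_pos'],4),np.round(f,1),s['gripper_force'])
    if f[2]-F0>22:break
r.wait(.5);s=r.sense();print(s['tcp_pos'],s['contact_force'],s['opening'])
a=snap('scene','s5');w=snap('wrist','w5')
k=dict(dsize=(400,400),interpolation=cv2.INTER_CUBIC)
u,v=proj(a,np.array([sx,sy,.124])).astype(int);print(u,v)
cv2.imwrite('pics/c5.png',np.hstack([cv2.resize(a['frame'][max(v-60,0):v+60,u-60:u+60,::-1],**k),cv2.resize(w['frame'][:,:,::-1],(400,400))]))
E
```

```text
12.25 0.318 [ 0.4965 -0.2557  0.3187] [-1.1  1.2  6.6] 55.001590847969055
12.65 0.317 [ 0.4965 -0.2557  0.3178] [-0.2  0.9  6.6] 55.001689195632935
13.05 0.316 [ 0.4965 -0.2556  0.3169] [-1.1  0.7  6.9] 55.00180006027222
13.45 0.315 [ 0.4965 -0.2556  0.3165] [-1.4  1.2  8.9] 55.00246703624725
13.85 0.314 [ 0.4964 -0.2556  0.3165] [-2.2  2.7 12.3] 55.00364899635315
14.25 0.313 [ 0.4963 -0.2555  0.3164] [-3.9  3.3 15.5] 55.00477194786072
14.65 0.312 [ 0.4962 -0.2554  0.3164] [-5.7  2.4 19.6] 55.00703036785126
[ 0.49620425 -0.25542103  0.31640603] [-5.47061055  2.65065798 19.74407914] 0.029695326343495254
223 144
```

View pics/c5.png

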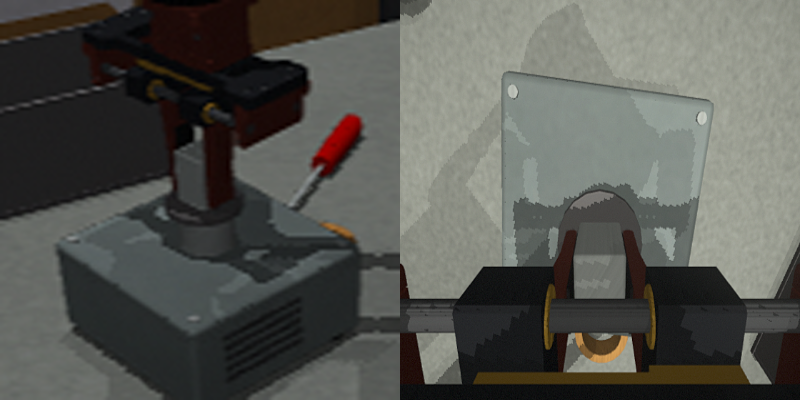

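The picture shows the flange sitting on the socket with no gap. The TCP has come to a hard stop at 0.3164 m, against about 0.317 m expected at home, with about 23 N of press.

```bash
python3 -c "
from station import r
print(r.hand_in())"
```

```text
the job is handed in; nothing more can be done
None
```

The square-headed hub is in the drive socket with its flange on the mouth, handed in at about 15 s while still gripped and pressed home with about 23 N; the round hub, tape roll and label roll were not touched.

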